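# Clamp the wax block in the bench fixture

### The job

Get the green wax block ready for carving: with the fingertips, push it along the channel of the clamping fixture until it is fully home against the end stop, without lifting it. Then push the knob of the toggle lever over past its centre so that it snaps down and its pad holds the block there, and leave it clamped. Leave the matchbox, the bead jar and the brass brush where they are.

Things in the scene. Friction and masses are not known exactly. Their poses are not given: they have to be found in the camera images.
- fixture: Clamping fixture fixed to the bench: aluminium plate 165 x 150 x 12 mm, x -78 to 88, y -45 to 105 mm. Origin at bench height, mid-channel. x runs along the channel to the end stop, y to the left (lever side), z up. Channel floor = plate top, 12 mm up; two rails 10 mm high (tops 22 mm up), inner faces y = +-17 mm, x -45 to 75 mm; open at the -x end; stop bar at +x, top 30 mm up.
- stop_face (a point): Middle of the end stop's face that the block has to meet, at (70, 0, 21) mm in the fixture frame. Axes as the fixture's.
- wax_block: Green wax block (one corner notched at its stop end), 62 long, 30 wide, 18 mm high, about 60 g, lying loose in the channel, long side along it. Origin at the centre of its underside (12 mm above the bench); its y axis is its long axis, z up. Starts about 50 to 75 mm short of the stop; fully home its origin is at x = 39 mm in the fixture frame. Its top stands 8 mm above the rails: push its rear end there.
- lever (a joint): Toggle lever hinge (rad), axis along the fixture's x through its point (56, 66, 52) mm. 0 = open: handle leans 0.65 rad out (fixture +y), clamp arm up. Grows as the handle goes towards the channel (fixture -y). A spring drives it away from 0.65 both ways: 5 N sideways on the knob starts it, past centre it snaps over. On the seated block about 1.3, pressing with about 6 N (1.42 with none).
- lever_knob (a point): Centre of the black ball knob, 24 mm across, at the end of the handle (rod 10 to 15 mm thick), 100 mm from the hinge axis; moves with it. In the fixture frame: open (56, 127, 132) mm, upright 152 mm high, clamped about (56, 5, 132) mm. A straight level sweep from its outer side towards fixture -y, fingertips 115 to 125 mm above the bench, about 85 mm past its open place, throws it over.
- pad: Black rubber foot, 15 mm across, 9 mm high, under the end of the clamp arm, 66 mm from the hinge axis; origin at its lower face's centre. In the fixture frame: open at about (56, 27, 110) mm, the arm's end standing up to 120 mm above the bench; clamped at (56, 0, 30) mm, on the block's top.
- matchbox: Blue matchbox 36 x 55 x 15 mm, loose on the bench beside the fixture, to be left alone. Origin at the centre of its underside.
- jar_beads: Small closed jar of beads, 38 mm across, 47 mm high, loose on the bench beyond the fixture's stop, to be left alone. Origin at the centre of its underside.
- brass_brush: Brass wire brush with wooden handle, 155 x 15 x 21 mm (long axis x), lying loose on the bench on the lever's side of the fixture, to be left alone. Origin at the centre of its underside.
There are look-alikes about, which are no part of the job. Of the things that look like the wax_block, the larger one is meant.

How it is judged:
On the way, in this order (a step that is already met when the one before it is completed fails the run):
1. the block is home against the stop while the lever is still open (x of wax_block in the frame of fixture above 0.036 m and value of joint lever below 0.3 rad), for 0.2 s.
2. the lever has snapped over and its pad stands on the block (value of joint lever above 1.2 rad and contact force between pad and wax_block above 2 N), for 0.2 s.
At the end, for the whole second after the job is handed in: The wax block lies flat in the channel within 3 mm of the end stop and within 0.12 rad of the channel's direction, at rest; the lever is over (1.2 to 1.37 rad) and its pad presses on the block with more than 2 N (all of step 2 and x of wax_block in the frame of fixture above 0.036 m and z of wax_block in the frame of fixture below 0.015 m and angle between the y axis of wax_block and the x axis of fixture, either way round below 0.12 rad and value of joint lever below 1.37 rad and linear speed of wax_block below 0.01 m/s); the robot touches nothing.
It fails at once if the wax block is lifted or tipped (height (world z) of wax_block above 0.022 m or angle between wax_block's own z axis and vertical above 0.3 rad).
It fails at once if the matchbox, jar or brush is displaced by more than 20 mm (distance of any of matchbox, jar_beads, brass_brush from where it was at the start of the episode above 0.02 m).
It also fails if it takes over 48 s, if anything falls off the work surface, if the arm or the gripper's body presses on something with over 40 N, if the wrist force passes 120 N, or if a joint passes its speed limit or range.

### The arm

A 7-joint arm with a two-finger parallel gripper is mounted at the origin on a cart in front of the work surface, level with it; the furniture and walls round the work are solid. World frame = base frame: x ahead of the robot, y to its left, z up, the work surface at z = 0. Lengths are in m, angles in rad, forces in N, time in s.
With the tool pointing down it reaches from about 0.4 to 0.875 m from the base axis. Payload 19.3 kg.
Tool frame: the origin (TCP) lies midway between the tips of the shut fingers; the grasp point (between the pads) lies grip_depth behind it (grip_depth is the distance from the TCP to the grasp point, in m); z points along the fingers, y is the line along which they close (so a half turn about z gives the same grasp; the last joint's range is limited). The gripper opens to 85 mm and grips with 20 to 120 N. Pads are 22 mm wide; open, the fingers measure 114 mm over their backs; the gripper's body (76 mm by 85 mm) begins 54 mm behind the grasp point. The pads swing forward as they close: fully open they stand 13 mm farther back than shut.
Start: joints at [-1.399, 0.521, -0.036, 1.599, 0.021, 1.021, -0.113], TCP at [0.15, 0.607, 0.231] pointing down, gripper open.
Joint ranges: [-2.91, 2.91], [-0.3, 2.13], [-1.5, 1.42], [0.17, 2.43], [-1.26, 4.41], [0.16, 1.93], [-2.52, 2.52]. Speed limits (rad/s): [1.89, 1.89, 2.39, 2.39, 3.01, 3.01, 3.01].

### API

Orientations are given as [roll, pitch, yaw] about the fixed x, y, z axes, in that order (R = Rz(yaw) Ry(pitch) Rx(roll)).
In Python, from station import * gives the robot as it stands.
- The arm moves only by the shell command python3 -m pendant 'ROWS' [OPENING] [FORCE]. ROWS is text: rows parted by semicolons, each of 6 numbers parted by spaces: the shift along the tool's x, y, z normalised to -1 to 1, where 1 is 0.15 m, then the turn, a rotation vector about the tool's x, y, z normalised to -1 to 1, where 1 is 90 degrees. In form: dx dy dz ax ay az; .... A call has 1 to 5 rows; each row is the pose to reach, as a shift and turn from the pose commanded when the call began, along the tool's axes at that moment; what a row does not reach only later rows make up. A row lasts 1/10 s, in which the tool goes at most 50 mm and 8.59 degrees, less where a joint would pass 70% of its speed; a pose out of reach is approached as far as the arm can. A call with a number of a shift or a turn outside -1 to 1 is refused whole. A call with a gripper value outside its range is refused whole. OPENING is the gripper's target within -1 to 1 (fully open at 1, half-way at 0, shut at -1), set as the call begins (- or left out, the last holds). The fingers move at their own pace and stop on an object; FORCE is the grip in N (left out, the last holds). Time passes only in rows, so rows that repeat a pose let the fingers close. It gives the time, the measured TCP pose, the force, the opening and the grip force at its end, in the units of the state.
- read_state(): the state, without advancing time (a new reading comes with each control period).
- get_image(name): name is "side" or "top" or "wrist"; returns a dict with "color" (480x640x3 uint8, blue, green, red), "K" (3x3 intrinsics, pixels), "origin" and "orientation" of the camera in the world. Camera axes: x right, y down, z forward; pixel columns grow to the right and rows downward; lengths in m; the calibration is good to about 2 mm. The wrist camera is an equidistant fisheye: a pixel r from the principal point sees the ray r / f radians off the axis. A picture is of the moment at which its call begins. There is no depth.
- sign_off(): hands the job in; it is judged then, once.
The state is a dict: "time_s": time; "joints": joint angles; "qd": joint speeds; "joint_efforts": joint torques, N m; "tool_pos": TCP position; "ee_rot": TCP orientation; "wrist_force": force on the tool from outside, world axes, zero at the start; "ft_torque": the same for the moment, N m; "gripper_width": opening from 0.0 (shut) to 1.0 (fully open); "grip_force": force on a finger pad.
Only numpy, scipy, OpenCV 4.12 (cv2) and the standard library are available. Lean on these libraries where they do the work, as an engineer would, in place of code of your own. Each camera call takes 0.05 s, during which the arm holds its last target. There are 200 camera calls.

## Working session

There is one attempt and no reset: what is moved stays moved. The work goes in short steps, Python scripts to look and compute and a shell command to move; the robot and the scene stay as the last step left them, time stands still between calls to the robot, and variables do not carry over. Pictures are saved under pics/ and viewed, at most 14 in all, crops included, and the job is handed in when it is done.

```bash
mkdir -p pics; ls
python3 - <<'E'
from station import *
import cv2,numpy as np
for n in ("top","side"):
    d=get_image(n); cv2.imwrite(f"pics/{n}0.png",d["color"]); print(n,d["K"],d["origin"],d["orientation"])
s=read_state(); print(s)
E
```

```text
pics
top [[482.41515497   0.         319.90338436]
 [  0.         482.41515497 239.15165092]
 [  0.           0.           1.        ]] [0.44725672 0.17308135 1.08212476] [-3.05268133  0.00942355 -1.57488063]
side [[542.98523792   0.         316.72787104]
 [  0.         542.98523792 236.89891571]
 [  0.           0.           1.        ]] [ 0.15614492 -0.18915404  0.8105408 ] [-2.50558101  0.01164704 -0.80850301]
{'time_s': 0.1, 'joints': array([-1.39919257,  0.52195955, -0.03634018,  1.5999172 ,  0.02121303,
        1.02109869, -0.11280642]), 'qd': array([ 0.0006895 ,  0.00014383,  0.00145322, -0.00385666, -0.00030231,
       -0.00039821,  0.00032381]), 'joint_efforts': array([ 2.34603620e-03, -9.28478765e+01,  1.98308766e+00, -3.70523500e+01,
        1.80673582e-02,  5.38540684e-03, -5.10781979e-05]), 'tool_pos': array([0.14961833, 0.60653294, 0.23079204]), 'ee_rot': array([-3.14059799e+00,  7.35075378e-05,  2.89978879e+00]), 'wrist_force': array([-0.20346637, -0.19638349,  0.08039655]), 'ft_torque': array([ 0.01788175, -0.04596612, -0.04980424]), 'grip_force': 0.0, 'gripper_width': 0.9990445559580564}
```

View pics/top0.png

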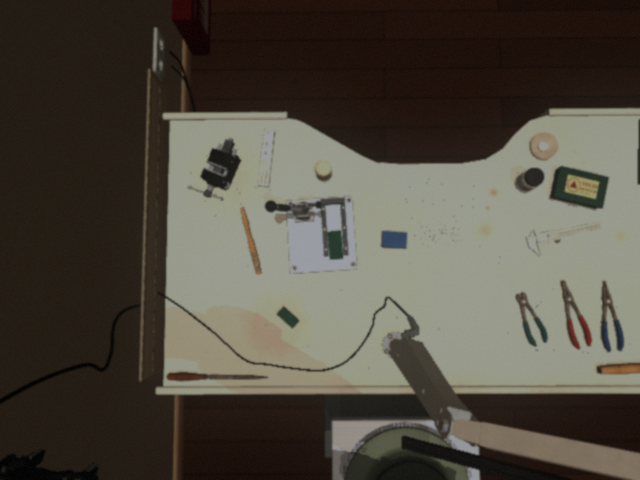

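View pics/side0.png

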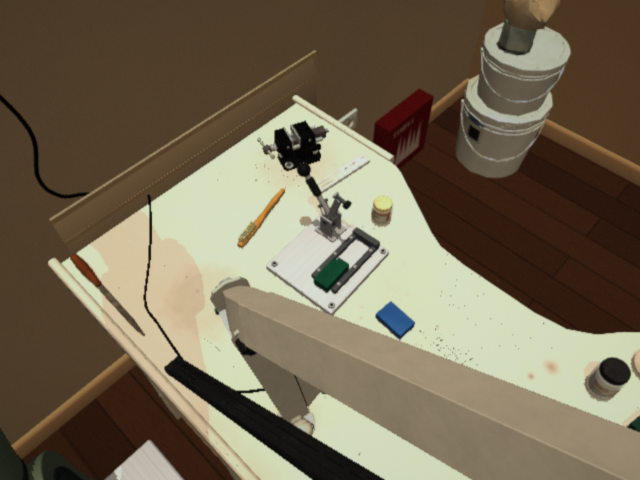

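```bash
cat > h.py <<'E'
import cv2,numpy as np
from station import *
from scipy.spatial.transform import Rotation as R
def cam(d): return np.array(d["K"]),np.array(d["origin"]),R.from_euler("xyz",d["orientation"]).as_matrix()
def ray(c,p):
    K,o,M=c; return o,M@np.linalg.inv(K)@np.array([p[0],p[1],1.])
def onz(c,p,z):
    o,r=ray(c,p); return o+r*(z-o[2])/r[2]
def tri(c1,p1,c2,p2):
    o1,a=ray(c1,p1);o2,b=ray(c2,p2)
    s=np.linalg.lstsq(np.c_[a,-b],o2-o1,rcond=None)[0]
    x,y=o1+a*s[0],o2+b*s[1]; return (x+y)/2,np.linalg.norm(x-y)
def proj(c,X):
    K,o,M=c; v=K@M.T@(np.array(X)-o); return v[:2]/v[2]
E
python3 - <<'E'
from h import *
T=get_image("top");S=get_image("side");t,s=cam(T),cam(S)
np.set_printoptions(precision=4,suppress=True)
for n,c,d in (("top",t,T),("side",s,S)):
    h=cv2.cvtColor(d["color"],cv2.COLOR_BGR2HSV)
    for nm,lo,hi in (("green",(60,100,30),(95,255,160)),("blue",(100,120,50),(125,255,255)),("orange",(8,150,120),(22,255,255))):
        m=cv2.inRange(h,lo,hi)
        for k in cv2.findContours(m,0,2)[0]:
            if cv2.contourArea(k)>60:
                r=cv2.minAreaRect(k); print(n,nm,np.array(r[0]),r[1],r[2],onz(c,r[0],.02)[:2])
for p in ((288,198),(354,196),(356,270),(290,273)): print("plate",p,onz(t,p,.012)[:2])
for p in ((269,261),(330,309),(388,251)): print("plateS",p,onz(s,p,.012)[:2])
print("knob",tri(t,(270,206),s,(303,170)))
print("lampend",tri(t,(390,342),s,(228,292)), "lampjoint",tri(t,(455,415),s,(303,425)))
big=[cv2.resize(T["color"][180:290,230:370],None,fx=5,fy=5,interpolation=2),]
cv2.imwrite("pics/c1.png",big[0])
d=get_image("wrist");print(d["K"],d["origin"],d["orientation"]);cv2.imwrite("pics/w0.png",d["color"])
E
```

```text
top orange [620.5659 369.4238] (5.771010875701904, 37.119712829589844) 85.91438293457031 [ 0.2581 -0.4614]
side green [331. 273.] (18.384775161743164, 35.35533905029297) 45.0 [0.5329 0.1492]
side blue [394.6917 319.2923] (34.535762786865234, 21.30929946899414) 42.709388732910156 [0.5383 0.0134]
side orange [261.32 217.24] (5.999999046325684, 71.19999694824219) 36.869895935058594 [0.5343 0.3273]
plate (288, 198) [0.6358 0.254 ]
plate (354, 196) [0.6395 0.1059]
plate (356, 270) [0.4738 0.1032]
plate (290, 273) [0.4678 0.2493]
plateS (269, 261) [0.4799 0.2498]
plateS (330, 309) [0.4834 0.1056]
plateS (388, 251) [0.6408 0.11  ]
knob (array([0.6001, 0.2802, 0.1299]), np.float64(0.002717067069372187))
lampend (array([0.3282, 0.0822, 0.2964]), np.float64(0.05353685179391887)) lampjoint (array([ 0.2479, -0.0484,  0.2833]), np.float64(0.03815780401724346))
[[371.6483   0.     315.6911]
 [  0.     371.6483 240.9198]
 [  0.       0.       1.    ]] [0.0755 0.6252 0.3732] [2.8396 0.0002 1.3288]
```

View pics/c1.png

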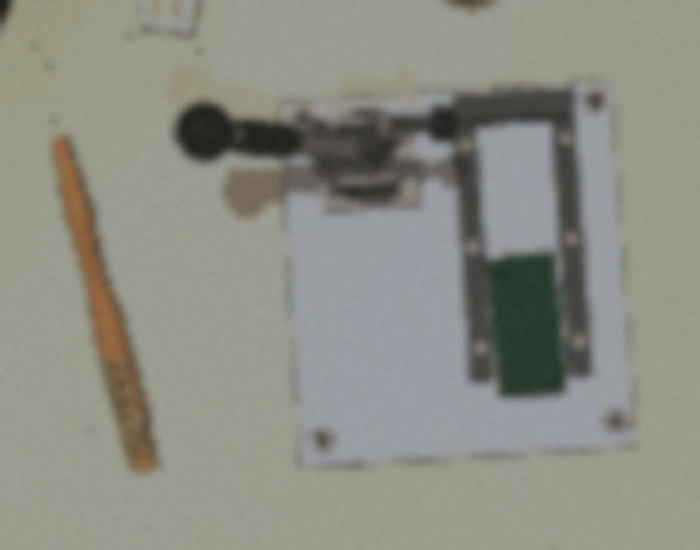

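View pics/w0.png

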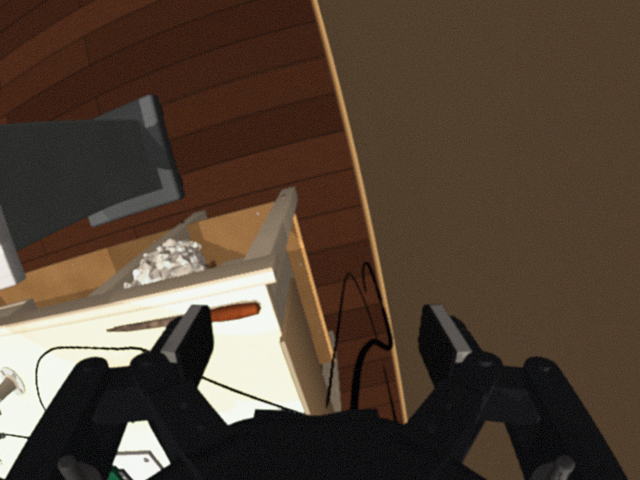

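Run:
```python
from h import *
np.set_printoptions(precision=4,suppress=True)
T=get_image("top");S=get_image("side");W=get_image("wrist");t,s=cam(T),cam(S)
print("elbow",tri(t,(457,413),s,(228,290)),"end",tri(t,(390,342),s,(303,425)))
K,o,M=cam(W);p=np.array((12,385))
v=(p-K[:2,2])/K[0,0];r=np.linalg.norm(v);a=M@np.r_[v/r*np.sin(r),np.cos(r)]
for z in (0,.03,.06,.1,.15,.2): print(z,o+a*(z-o[2])/a[2], onz(t,(393,340),z))
# fixture frame from plate corners
px=np.array([(286.4,200),(351.4,196.4),(356.8,269),(290,272.6)])
P=np.array([onz(t,p,.012) for p in px])[:,:2]
F=np.array([(88,105),(88,-45),(-78,-45),(-78,105)])/1000
A=cv2.estimateAffinePartial2D(F,P)[0];print(P,A)
yaw=np.arctan2(A[1,0],A[0,0]);Rm=R.from_euler('z',yaw).as_matrix()[:2,:2];c=P.mean(0)-Rm@F.mean(0);print("fixture",c,yaw,np.hypot(A[0,0],A[1,0]))
for n,p,z in (("rear",(336.4,258.8),.03),("front",(334.4,231.2),.03),("jar",(323,170),.047),("match",(394,240),.015),("brushnear",(259,273),.02),("brushfar",(242.5,208),.02)):
    X=onz(t,p,z)[:2];print(n,X,"fix",Rm.T@(X-c))
X=tri(t,(270.5,206.5),s,(303,170))[0];print("knob",X,Rm.T@(X[:2]-c))
print(read_state()["time_s"])
```

```text
elbow (array([0.2714, 0.0094, 0.4451]), np.float64(0.01947062269481492)) end (array([ 0.318 ,  0.0197, -0.029 ]), np.float64(0.017012318453064022))
0 [0.3197 0.0076 0.    ] [0.3194 0.0224 0.    ]
0.03 [0.3001 0.0573 0.03  ] [0.323  0.0266 0.03  ]
0.06 [0.2805 0.1069 0.06  ] [0.3265 0.0308 0.06  ]
0.1 [0.2543 0.173  0.1   ] [0.3312 0.0363 0.1   ]
0.15 [0.2216 0.2557 0.15  ] [0.3372 0.0433 0.15  ]
0.2 [0.1889 0.3384 0.2   ] [0.3431 0.0503 0.2   ]Traceback (most recent call last):
  File "<stdin>", line 12, in <module>
cv2.error: OpenCV(4.12.0) /io/opencv/modules/calib3d/src/ptsetreg.cpp:1108: error: (-215:Assertion failed) count >= 0 && to.checkVector(2) == count in function 'estimateAffinePartial2D'
```

Run:
```python
from h import *
import station
np.set_printoptions(precision=4,suppress=True)
print([ (n,getattr(station,n)) for n in dir(station) if 'depth' in n.lower()])
T=get_image("top");S=get_image("side");t,s=cam(T),cam(S)
for n,a,b in (("black",(405,440),(168,362)),): print(n,tri(t,a,s,b))
px=np.array([(286.4,200),(351.4,196.4),(356.8,269),(290,272.6)])
P=np.array([onz(t,p,.012) for p in px])[:,:2]
F=np.array([(88,105),(88,-45),(-78,-45),(-78,105)])/1000
Fc,Pc=F-F.mean(0),P-P.mean(0)
z=(Fc@[1,-1j*-1]).conj()@(Pc@[1,1j]);yaw=np.angle(z)
Rm=R.from_euler('z',yaw).as_matrix()[:2,:2];c=P.mean(0)-Rm@F.mean(0)
print(P,"fixture",c,yaw,"resid",P-(F@Rm.T+c))
for n,p,z in (("rear",(336.4,258.8),.03),("front",(334.4,231.2),.03),("jar",(323,170),.047),("match",(394,240),.015),("brushnear",(259,273),.02),("brushfar",(242.5,208),.02)):
    X=onz(t,p,z)[:2];print(n,X,"fix",Rm.T@(X-c))
X=tri(t,(270.5,206.5),s,(303,170))[0];print("knob",X,Rm.T@(X[:2]-c))
X=np.r_[c+Rm@[-.12,0],.17]
s_=read_state();M=R.from_euler("xyz",s_["ee_rot"]).as_matrix()
print("to prepose tool axes/0.15:",M.T@(X-s_["tool_pos"])/.15,X,"yaw turn",np.pi+yaw-s_["ee_rot"][2])
```

```text
[('grip_depth', 0.0187)]
black (array([0.2089, 0.0556, 0.3364]), np.float64(0.006734523863595836))
[[0.6313 0.2576]
 [0.6386 0.1117]
 [0.476  0.1014]
 [0.4687 0.2493]] fixture [0.5503 0.1498] 0.05393612500127316 resid [[-0.0012 -0.0017]
 [-0.0019  0.0021]
 [ 0.0012  0.0007]
 [ 0.0019 -0.0011]]
rear [0.4979 0.1468] fix [-0.0525 -0.0001]
front [0.5584 0.1508] fix [0.0082 0.0005]
jar [0.691  0.1751] fix [0.1419 0.0177]
match [0.5397 0.0185] fix [-0.0176 -0.1306]
brushnear [0.4679 0.317 ] fix [-0.0732  0.1714]
brushfar [0.6125 0.3548] fix [0.0732 0.2013]
knob [0.5989 0.2789 0.1317] [0.0555 0.1263]
to prepose tool axes/0.15: [-2.5572 -2.5516  0.4087] [0.4304 0.1433 0.17  ] yaw turn 0.29578014775186245
```

Run:
```python
from h import *
np.set_printoptions(precision=3,suppress=True)
T=get_image("top");S=get_image("side");t,s=cam(T),cam(S)
def line(a,b,c,d,n):
    o1,r1=ray(t,a);_,r2=ray(t,b);N1=np.cross(r1,r2);o2,r3=ray(s,c);_,r4=ray(s,d);N2=np.cross(r3,r4)
    D=np.cross(N1,N2);D/=np.linalg.norm(D)
    # points for both top rays endpoints
    for p in(a,b):
        o,r=ray(t,p);k=N2@(o2-o)/(N2@r);print(n,"top",p,o+k*r)
    for p in(c,d):
        o,r=ray(s,p);k=N1@(o1-o)/(N1@r);print(n,"side",p,o+k*r)
line((405,443),(620,473),(175,367),(360,468),"black")
line((465,428),(630,452),(235,300),(600,445),"beige")
line((400,345),(450,405),(298,415),(235,310),"post")
v=cv2.hconcat([cv2.resize(T["color"][280:480,320:640],None,fx=1.25,fy=1.25),cv2.resize(S["color"][250:480,130:640],(400,250))])
v=cv2.convertScaleAbs(v,alpha=1.5,beta=20)
cv2.imwrite("pics/lamp.png",v)
```

```text
black top (405, 443) [0.207 0.054 0.334]
black top (620, 473) [ 0.227 -0.166  0.501]
black side (175, 367) [0.207 0.048 0.339]
black side (360, 468) [ 0.225 -0.151  0.49 ]
beige top (465, 428) [ 0.262 -0.004  0.45 ]
beige top (630, 452) [ 0.267 -0.15   0.55 ]
beige side (235, 300) [0.262 0.006 0.443]
beige side (600, 445) [ 0.269 -0.224  0.601]
post top (400, 345) [0.315 0.015 0.05 ]
post top (450, 405) [ 0.266 -0.011  0.351]
post side (298, 415) [0.32  0.017 0.021]
post side (235, 310) [ 0.245 -0.022  0.484]
```

View pics/lamp.png

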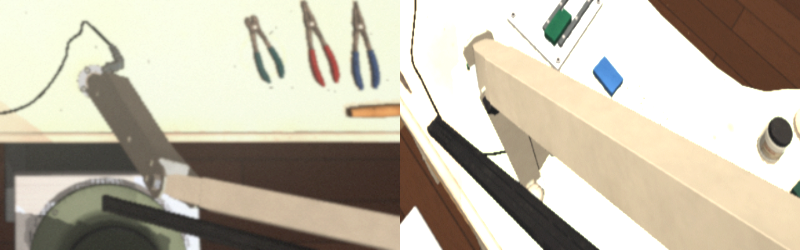

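```bash
python3 -m pendant '-0.22 -0.22 0 0 0 -0.06; -0.45 -0.45 0 0 0 -0.12; -0.67 -0.67 0 0 0 -0.188; -0.9 -0.9 0 0 0 -0.188; -0.9 -0.9 0 0 0 -0.188' -1 40
cat > to.py <<'E'
import sys
from h import *
c=np.array([.5503,.1498]);yaw=.0539;Rm=R.from_euler('z',yaw).as_matrix()
def fixpos(X): return Rm.T@(np.array(X)-np.r_[c,0])
if __name__=="__main__":
    np.set_printoptions(precision=4,suppress=True)
    f=np.array(list(map(float,sys.argv[1:4])))/1000
    s=read_state();M=R.from_euler("xyz",s["ee_rot"]).as_matrix()
    X=np.r_[c,0]+Rm@f
    print("t",s["time_s"],"fix now mm",fixpos(s["tool_pos"])*1000,"units to go",M.T@(X-s["tool_pos"])/.15,"yaw err",np.pi+yaw-s["ee_rot"][2]%(2*np.pi),"F",s["wrist_force"],"j",s["joints"])
E
python3 to.py -120 0 170
```

```text
time_s: 1.1
tool_pos: [0.2522, 0.4384, 0.2317]
ee_rot: [-3.14, 0.001, -3.095]
wrist_force: [-0.9, 1.1, 0.0]
gripper_width: 0.143
grip_force: 0.0
t 1.1 fix now mm [-282.1505  304.2809  231.6829] units to go [-1.0946 -2.0202  0.4162] yaw err 0.006994508071683558 F [-0.9349  1.1475  0.0337] j [-1.1025  0.3336 -0.0821  1.9056  0.0367  0.9048  0.415 ]
```

```bash
python3 -m pendant '-0.15 -0.28 0.05 0 0 0; -0.3 -0.56 0.1 0 0 0; -0.45 -0.84 0.15 0 0 0; -0.54 -1 0.2 0 0 0; -0.54 -1 0.2 0 0 0'
python3 to.py -120 0 170
```

```text
time_s: 1.6
tool_pos: [0.339, 0.2945, 0.2008]
ee_rot: [-3.14, -0.0, -3.093]
wrist_force: [-0.5, 0.8, -0.2]
gripper_width: 0.001
grip_force: 0.0
t 1.6 fix now mm [-203.2032  155.8885  200.816 ] units to go [-0.5606 -1.0358  0.207 ] yaw err 0.005642325841053619 F [-0.5425  0.7663 -0.22  ] j [-0.8283  0.2875 -0.024   2.075   0.0111  0.7804  0.7599]
```

```bash
python3 -c "
from h import *
cv2.imwrite('pics/s2.png',get_image('side')['color'])"
```

```text
(no output)
```

View pics/s2.png

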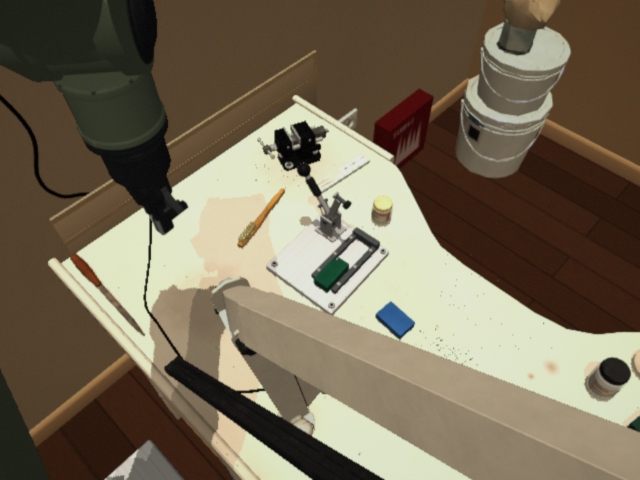

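```bash
python3 -m pendant '-0.1 -0.15 0 0 0 0; -0.2 -0.3 0 0 0 0; -0.3 -0.45 0 0 0 0; -0.4 -0.6 0 0 0 0; -0.4 -0.6 0 0 0 0'
python3 to.py -100 0 100;python3 -c "
from h import *
cv2.imwrite('pics/s3.png',get_image('side')['color'])"
```

```text
time_s: 2.15
tool_pos: [0.4035, 0.2098, 0.2015]
ee_rot: [-3.141, 0.001, -3.091]
wrist_force: [0.4, 0.7, -0.3]
gripper_width: -0.002
grip_force: 0.0
t 2.15 fix now mm [-143.3592   67.8379  201.5457] units to go [-0.29   -0.4511  0.6773] yaw err 0.0031883146392854833 F [ 0.3503  0.7288 -0.312 ] j [-0.6299  0.2942  0.0237  2.0642 -0.0088  0.7827  1.0205]
```

View pics/s3.png

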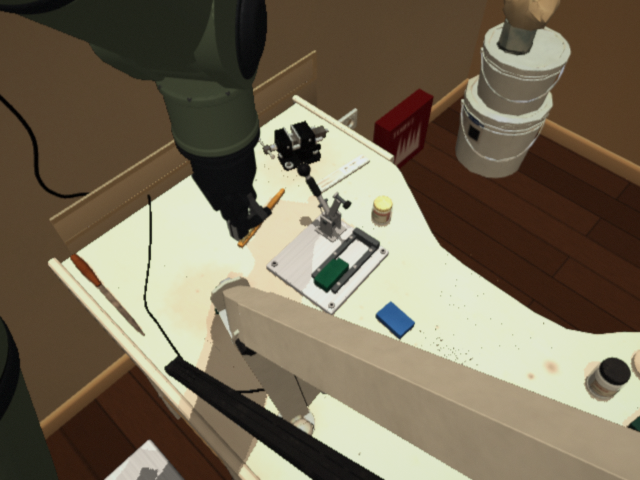

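```bash
python3 -m pendant '-0.1 -0.15 0.15 0 0 0; -0.2 -0.3 0.3 0 0 0; -0.3 -0.45 0.5 0 0 0; -0.4 -0.45 0.65 0 0 0; -0.4 -0.45 0.65 0 0 0'
python3 to.py -78 0 28;python3 -c "
from h import *
cv2.imwrite('pics/s4.png',get_image('side')['color'])"
```

```text
time_s: 2.7
tool_pos: [0.4654, 0.1478, 0.1016]
ee_rot: [-3.141, -0.003, -3.088]
wrist_force: [-1.0, -0.1, 1.9]
gripper_width: -0.001
grip_force: 0.0
t 2.7 fix now mm [-84.8696   2.5807 101.6049] units to go [-0.0471 -0.0169  0.4906] yaw err 0.0001620039450247468 F [-0.9668 -0.1125  1.875 ] j [-0.454   0.5089  0.0332  2.0623 -0.0305  0.5735  1.2252]
```

View pics/s4.png

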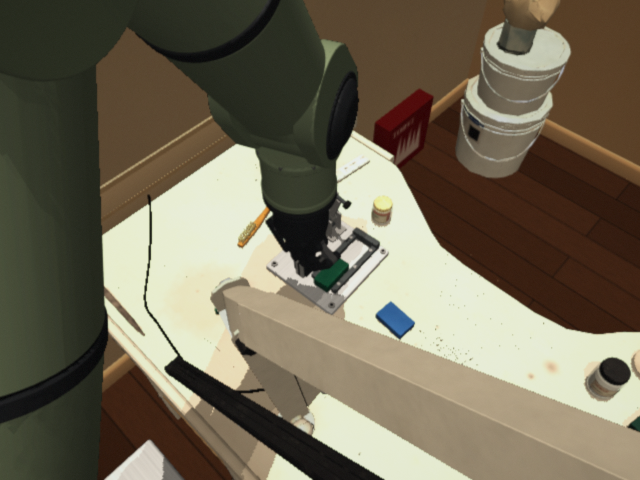

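```bash
python3 -m pendant '-0.02 -0.01 0.2 0 0 0; -0.02 -0.017 0.35 0 0 0; -0.02 -0.017 0.45 0 0 0; -0.02 -0.017 0.5 0 0 0; -0.02 -0.017 0.5 0 0 0'
python3 to.py 0 0 26.5;python3 -c "
from h import *
cv2.imwrite('pics/w5.png',get_image('wrist')['color'])"
```

```text
time_s: 3.25
tool_pos: [0.4682, 0.1457, 0.0291]
ee_rot: [3.141, -0.0, -3.087]
wrist_force: [-0.3, 0.0, -0.1]
gripper_width: -0.003
grip_force: 0.0
t 3.25 fix now mm [-82.1852   0.3311  29.0993] units to go [-0.5479 -0.0027  0.0172] yaw err -0.0009079801165770007 F [-0.3352  0.0069 -0.145 ] j [-0.4383  0.648   0.0212  2.0859 -0.0332  0.4082  1.2347]
```

View pics/w5.png

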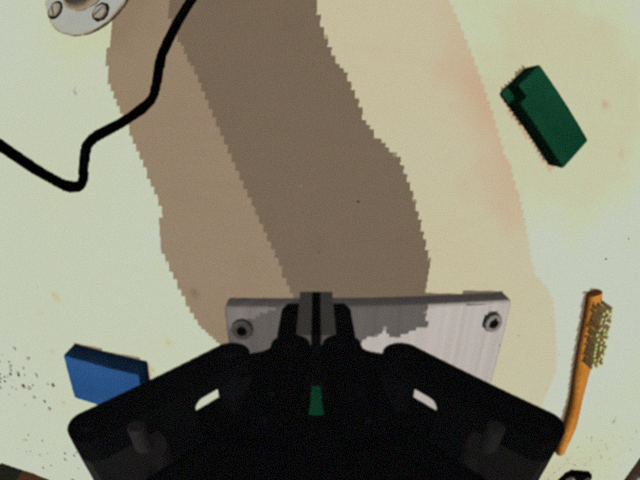

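```bash
python3 -m pendant '0 0 0.02 0 0 0; -0.05 0 0.02 0 0 0; -0.1 0 0.02 0 0 0; -0.16 0 0.02 0 0 0; -0.22 0 0.02 0 0 0'
python3 to.py 0 0 26;
python3 -m pendant '-0.05 0 0 0 0 0; -0.1 0 0 0 0 0; -0.15 0 0 0 0 0; -0.18 0 0 0 0 0; -0.18 0 0 0 0 0'
python3 to.py 0 0 26
```

```text
time_s: 3.8
tool_pos: [0.5027, 0.1465, 0.0259]
ee_rot: [3.142, 0.0, -3.088]
wrist_force: [-1.3, 0.2, 0.4]
gripper_width: 0.0
grip_force: 0.4
t 3.8 fix now mm [-47.7593  -0.7647  25.9426] units to go [-0.3184  0.0053 -0.0003] yaw err 0.0006279112015601385 F [-1.3234  0.1846  0.4403] j [-0.4122  0.6836  0.021   2.002  -0.03    0.456   1.2551]
time_s: 4.3
tool_pos: [0.5292, 0.1479, 0.0257]
ee_rot: [3.142, 0.0, -3.088]
wrist_force: [-0.2, 0.5, 1.5]
gripper_width: -0.001
grip_force: 0.0
t 4.3 fix now mm [-21.1911  -0.7581  25.7411] units to go [-0.1413  0.0051 -0.0017] yaw err 0.0006248676652500507 F [-0.2092  0.4722  1.4515] j [-0.3955  0.7085  0.0209  1.9345 -0.0283  0.4985  1.2693]
```

```bash
python3 -m pendant '-0.02 0 0 0 0 0; -0.04 0 0 0 0 0; -0.06 0 0 0 0 0; -0.08 0 0 0 0 0; -0.08 0 0 0 0 0'
python3 to.py 0 0 26;
python3 -m pendant '-0.01 0 0 0 0 0; -0.02 0 0 0 0 0; -0.02 0 0 0 0 0; -0.03 0 0 0 0 0; -0.03 0 0 0 0 0'
python3 to.py 0 0 26
```

```text
time_s: 4.8
tool_pos: [0.5411, 0.1485, 0.0258]
ee_rot: [3.142, 0.0, -3.088]
wrist_force: [-0.5, 0.1, 0.2]
gripper_width: -0.0
grip_force: 0.0
t 4.8 fix now mm [-9.2986 -0.758  25.8308] units to go [-0.062   0.0051 -0.0011] yaw err 0.0005815191942577513 F [-0.4679  0.0976  0.2002] j [-0.3886  0.7198  0.021   1.9038 -0.0278  0.5179  1.2755]
time_s: 5.3
tool_pos: [0.5452, 0.1488, 0.0258]
ee_rot: [-3.142, 0.0, -3.088]
wrist_force: [-0.4, -0.3, -0.3]
gripper_width: -0.004
grip_force: 0.0
t 5.3 fix now mm [-5.1291 -0.7515 25.8158] units to go [-0.0342  0.005  -0.0012] yaw err 0.0004732248837862052 F [-0.4149 -0.2983 -0.2892] j [-0.3862  0.724   0.021   1.8926 -0.0276  0.5252  1.2777]
```

```bash
for i in 1; do python3 -m pendant '-0.01 0 0 0 0 0; -0.02 0 0 0 0 0; -0.02 0 0 0 0 0; -0.03 0 0 0 0 0; -0.03 0 0 0 0 0'
python3 to.py 0 0 26; done
python3 -c "
from h import *
for n in('top','side'): cv2.imwrite('pics/x_%s.png'%n,get_image(n)['color'])
a=cv2.imread('pics/x_top.png')[180:290,230:390];b=cv2.imread('pics/x_side.png')[190:310,250:410]
cv2.imwrite('pics/x.png',cv2.hconcat([cv2.resize(a,(400,300)),cv2.resize(b,(400,300))]))"
```

```text
time_s: 5.8
tool_pos: [0.5496, 0.149, 0.0258]
ee_rot: [-3.142, -0.0, -3.088]
wrist_force: [-0.9, 0.1, 0.7]
gripper_width: 0.004
grip_force: 0.1
t 5.8 fix now mm [-0.7257 -0.7733 25.7559] units to go [-0.0048  0.0052 -0.0016] yaw err 0.00048814946985897834 F [-0.8534  0.0812  0.7264] j [-0.3836  0.7285  0.021   1.8809 -0.0275  0.5326  1.2799]
```

View pics/x.png

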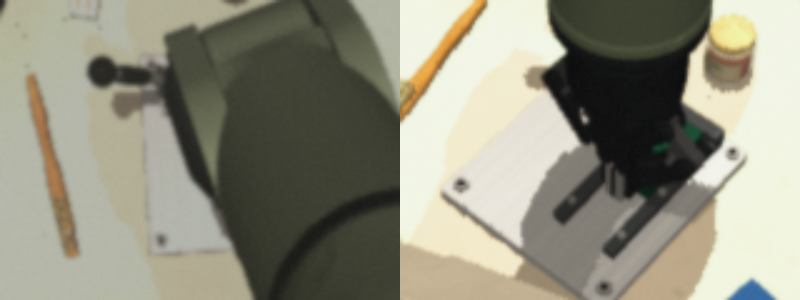

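```bash
python3 -m pendant '-0.01 0 0 0 0 0; -0.015 0 0 0 0 0; -0.02 0 0 0 0 0; -0.02 0 0 0 0 0'
python3 to.py 0 0 26
```

```text
time_s: 6.3
tool_pos: [0.5501, 0.1489, 0.0254]
ee_rot: [-3.141, -0.005, -3.088]
wrist_force: [-15.4, -0.8, 10.9]
gripper_width: -0.001
grip_force: 7.7
t 6.3 fix now mm [-0.2724 -0.8651 25.4431] units to go [-0.0018  0.0058 -0.0037] yaw err 0.00012036122322900411 F [-15.3529  -0.7781  10.8694] j [-0.3823  0.7311  0.0203  1.8754 -0.0278  0.5405  1.2814]
```

```bash
python3 -m pendant '0.05 0 0 0 0 0; 0.15 0 0 0 0 0; 0.25 0 -0.3 0 0 0; 0.3 0.2 -0.55 0 0 0; 0.4 0.4 -0.8 0 0 0'
python3 -m pendant '0 0.3 -0.2 0 0 0; 0 0.6 -0.2 0 0 0; 0 0.9 -0.2 0 0 0; 0 1 -0.2 0 0 0'
python3 to.py 56 190 118
python3 - <<'E'
from to import *
T=get_image("top");S=get_image("side");t,s=cam(T),cam(S)
a=T["color"][190:280,270:390];b=S["color"][190:310,250:410]
cv2.imwrite('pics/y.png',cv2.hconcat([cv2.resize(a,(400,300)),cv2.resize(b,(400,300))]))
for n,c,d in (("top",t,T),("side",s,S)):
    h=cv2.cvtColor(d["color"],cv2.COLOR_BGR2HSV);m=cv2.inRange(h,(60,70,20),(95,255,160))
    for k in cv2.findContours(m,0,2)[0]:
        if cv2.contourArea(k)>60:
            for p in cv2.boxPoints(cv2.minAreaRect(k)): 
                X=onz(c,p,.03);X[2]=0;print(n,p,fixpos(X)*1000)
E
```

```text
time_s: 6.8
tool_pos: [0.4897, 0.2059, 0.1472]
ee_rot: [3.141, 0.001, -3.09]
wrist_force: [1.0, 1.6, 0.5]
gripper_width: 0.003
grip_force: 0.0
time_s: 7.2
tool_pos: [0.48, 0.3606, 0.1758]
ee_rot: [3.139, 0.001, -3.083]
wrist_force: [-0.6, -0.6, 0.3]
gripper_width: 0.003
grip_force: 0.0
t 7.2 fix now mm [-58.8168 214.29   175.7669] units to go [-0.7645 -0.1662  0.3851] yaw err -0.004321336738064119 F [-0.5531 -0.6213  0.278 ] j [-0.7679  0.5446  0.0371  1.7249 -0.0273  0.8705  0.9104]
top [327.66556 204.31381] [68.51102286 11.71959869  0.        ]
top [338.92075 203.65173] [ 68.50760356 -13.12026628   0.        ]
top [340.45175 229.67932] [ 10.74273988 -12.92640235   0.        ]
top [329.19656 230.3414 ] [10.7404508  11.79308991  0.        ]
side [334.50003 257.50003] [ 6.03576983 12.09282601  0.        ]
side [360.00003 232.00003] [78.32964123 12.29773262  0.        ]
side [372.50003 244.50003] [ 70.70961593 -21.54946978   0.        ]
side [347.00003 270.00003] [ -0.13852036 -20.65074014   0.        ]
```

View pics/y.png

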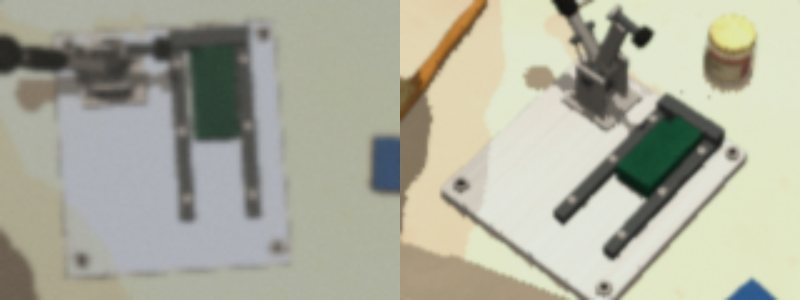

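```bash
python3 -m pendant '-0.25 0 0 0 0 0; -0.5 0 0 0 0 0; -0.76 -0.05 0.1 0 0 0; -0.76 -0.1 0.385 0 0 0; -0.76 -0.1 0.385 0 0 0'
python3 to.py 56 160 118
```

```text
time_s: 7.8
tool_pos: [0.5949, 0.3419, 0.1127]
ee_rot: [-3.136, -0.007, -3.092]
wrist_force: [-0.8, -1.0, -1.5]
gripper_width: 0.004
grip_force: 0.0
t 7.8 fix now mm [ 54.9169 189.455  112.6814] units to go [-0.0077 -0.1965 -0.0345] yaw err 0.0038160754441820544 F [-0.8476 -1.0069 -1.4976] j [-0.635   0.7518  0.0434  1.5099 -0.0368  0.8891  1.0411]
```

```bash
python3 -m pendant '-0.01 -0.1 -0.01 0 0 0; -0.01 -0.2 -0.01 0 0 0; -0.01 -0.3 -0.01 0 0 0; -0.01 -0.4 -0.01 0 0 0; -0.01 -0.5 -0.01 0 0 0'
python3 to.py 56 42 118
python3 -c "
from h import *
cv2.imwrite('pics/z.png',get_image('side')['color'])"
```

```text
time_s: 8.3
tool_pos: [0.6027, 0.2766, 0.1242]
ee_rot: [3.133, 0.007, -3.084]
wrist_force: [0.3, 4.4, 2.9]
gripper_width: -0.0
grip_force: 2.5
t 8.3 fix now mm [ 59.2025 123.8019 124.236 ] units to go [ 0.0236 -0.5456  0.0368] yaw err -0.003528920802092994 F [0.288  4.3981 2.9021] j [-0.5393  0.6955  0.0344  1.5904 -0.0354  0.8461  1.1386]
```

Pushing the knob with ~4 N; continue.

```bash
python3 -m pendant '0.01 -0.12 0.02 0 0 0; 0.01 -0.24 0.03 0 0 0; 0.01 -0.36 0.03 0 0 0; 0.01 -0.48 0.03 0 0 0; 0.01 -0.52 0.03 0 0 0'
python3 to.py 56 42 118
python3 - <<'E'
from to import *
T=get_image("top");S=get_image("side")
a=T["color"][170:290,230:390];b=S["color"][150:310,230:443]
cv2.imwrite('pics/z2.png',cv2.hconcat([cv2.resize(a,(400,300)),cv2.resize(b,(400,300))]))
E
```

```text
time_s: 8.85
tool_pos: [0.6046, 0.1908, 0.1156]
ee_rot: [-3.141, 0.001, -3.091]
wrist_force: [-0.1, -0.5, 0.1]
gripper_width: -0.001
grip_force: 0.0
t 8.85 fix now mm [ 56.4776  38.04   115.5686] units to go [ 0.0033  0.0264 -0.0162] yaw err 0.00291056550744484 F [-0.0617 -0.5486  0.0793] j [-0.4228  0.67    0.035   1.6713 -0.0288  0.8005  1.2464]
```

View pics/z2.png

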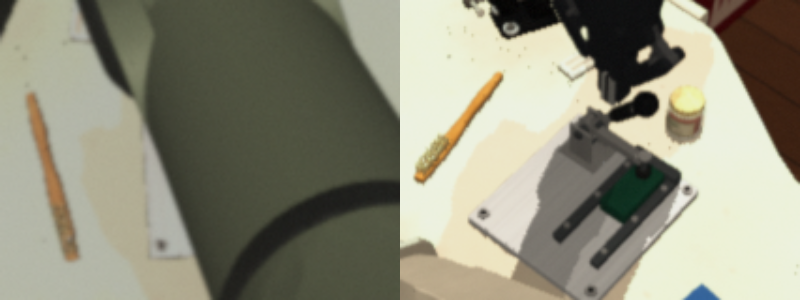

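```bash
python3 -m pendant '0 0.05 -0.1 0 0 0; 0 0.2 -0.35 0 0 0; 0 0.5 -0.6 0 0 0; 0 0.8 -0.7 0 0 0; 0 1 -0.8 0 0 0'
python3 -m pendant '0 0.2 0 0 0 0; 0 0.4 0 0 0 0; 0 0.4 0 0 0 0; 0 0.4 0 0 0 0; 0 0.4 0 0 0 0'
python3 - <<'E'
from to import *
T=get_image("top");S=get_image("side");t,s=cam(T),cam(S)
print(read_state()["wrist_force"],fixpos(read_state()["tool_pos"]))
for nm,c,d in(("top",t,T),("side",s,S)):
    h=cv2.cvtColor(d["color"],cv2.COLOR_BGR2HSV);m=cv2.inRange(h,(60,70,20),(95,255,160))
    for k in cv2.findContours(m,0,2)[0]:
        if cv2.contourArea(k)>60:
            r=cv2.minAreaRect(k);print(nm,r)
            for p in cv2.boxPoints(r): X=onz(c,p,.03);X[2]=0;print(fixpos(X)*1000)
a=T["color"][170:290,230:390];b=S["color"][150:310,230:443]
cv2.imwrite('pics/z3.png',cv2.hconcat([cv2.resize(a,(400,300)),cv2.resize(b,(400,300))]))
E
```

```text
time_s: 9.45
tool_pos: [0.5951, 0.3478, 0.2362]
ee_rot: [3.14, 0.0, -3.086]
wrist_force: [0.1, -0.4, -0.8]
gripper_width: 0.001
grip_force: 0.0
time_s: 9.95
tool_pos: [0.5932, 0.403, 0.2347]
ee_rot: [-3.141, -0.0, -3.088]
wrist_force: [0.1, -0.4, 0.3]
gripper_width: 0.006
grip_force: 0.0
[-0.28955923  0.16715328 -0.392122  ] [0.05671768 0.25017108 0.23493608]
top ((334.5, 217.5), (11.0, 25.0), 0.0)
[11.51741449 12.17843136  0.        ]
[66.81121954  8.8757714   0.        ]
[ 65.37054951 -15.30816429   0.        ]
[ 10.09535294 -11.89434784   0.        ]
side ((634.5, 423.5), (13.0, 9.0), 90.0)
[  65.24225034 -484.76739727    0.        ]
[  73.49808655 -494.47828417    0.        ]
[  55.50162976 -501.48261476    0.        ]
[  47.35722728 -491.90812088    0.        ]
side ((353.12939453125, 250.73483276367188), (18.030946731567383, 35.72275161743164), 42.709388732910156)
[ 5.51615132 11.91287674  0.        ]
[77.63039081 14.8925922   0.        ]
[ 71.33785825 -19.67942528   0.        ]
[  0.60564707 -21.45213076   0.        ]
```

View pics/z3.png

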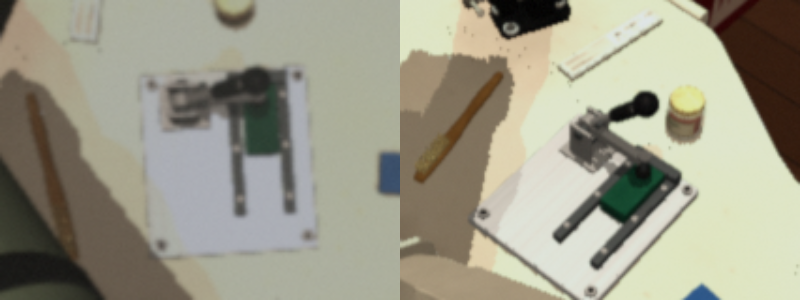

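The block is seated against the stop with the pad on it. The jar, brush and matchbox haven't moved, and the arm is clear.

```bash
python3 -c "
from station import *
print(sign_off())"
```

```text
the job is handed in; nothing more can be done
None
```

I pushed the green wax block home against the end stop and threw the lever over, so its pad now holds the block. The matchbox, jar and brush look undisturbed in the final pictures. The job was handed in at about 10 s with the arm clear; sign-off gave no verdict, and I had no direct reading of the lever angle or pad force.

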